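Load the check cell into the bench photometer

TASK

Do the morning check set-up of the bench photometer: take the windowed check cell (the taller one, with the flat black grip) out of the rack, put it in the photometer's well and press it down gently until it clicks past the spring ball and sits fully home on its seat, then let go and slide the light hood all the way over it. Never force the cell: a push of some 10 N is plenty, and more than 12 N shifts the seat off its beam-height setting and spoils the check. Leave the other cell in the rack and the bottle and vial standing where they are.

Things in the scene. Friction and masses are not known exactly. Their poses are not given: they have to be found in the camera images.
- check_cell: the check cell, taller of the two loose cells, 0.05 to 0.07 kg. Bare aluminium body 18 mm (own x) by 26 mm (own y), 46.5 mm tall, a small round window in each broad (x) face. Origin: centre of the foot's underside; z up. Foot tapers to 14 by 18 mm over its last 7 mm. Both narrow (y) faces have a ball pocket 10 to 19 mm above the foot, so it goes into the well either way round (yaw or yaw + pi)
- cell_grip (a point): middle of the check cell's ribbed flat black grip, 57.5 mm above the foot; the grip is 14 mm (cell x) by 26 mm (cell y), from 46.5 to 68.5 mm above the foot; pinch it across its 14 mm, along the cell's x, fingertips no lower than 47 mm above the foot (at home they would strike the deck, the body below is wider); its flat top may be pressed. Axes as the cell's
- zero_block: the other loose cell, to be left in the rack: same foot, shorter (48 mm), no window, round black knob 16 mm across on top. Origin: centre of the foot's underside
- cell_rack: white fixed rack, 56 mm (own x) by 150 mm (own y), 26 mm high, three pockets in a row at own y = -50, 0, +50 mm, each 21 by 29 mm, 20 mm deep; cells stand 6 mm above the worktop, broad faces towards the rack's x. The check cell is in one end pocket, the zero block in the other, the middle is empty. Origin: centre of the underside
- photometer: white bench photometer, fixed, flat grey deck 64 mm high, sloping display and keys at the front (own -x). Own x from -95 mm (front) to +88 mm (back), own y -101 to +101 mm. Origin on the worktop; z up
- well_mouth (a point): centre of the well's mouth, level with the deck; axes as the photometer's. Well 19.6 mm (x) by 27.6 mm (y): 0.8 mm of play on each side of the cell; 45 degree funnel 5 mm high at the mouth. The seat at the bottom is clamped at a beam height set differently on every instrument and hidden: the foot's home is anywhere from 28 to 46 mm below the mouth; over 12 N of push the clamp slips
- ball_side (a point): on the deck over the well's -y wall, where the spring ball is (moves with the seat). The foot meets it 12 to 15 mm above home; 6 to 8 N of push gets past, less while the ball rubs on the foot; under 2 mm above home it springs into the pocket, pulls the cell down on to the seat with about 2.5 N. Short of that it sticks. At home the grip's top is 22 to 41 mm above the deck
- light_hood (a joint): sliding black light hood on the deck, m: 0 = open (parked at +y of the well; starts at 0 to 0.010), 0.075 = shut over the well against its end stop. Slides along the photometer's -y with about 2.5 N of friction and stays where left. 40 mm (x) by 60 mm (y), 46 mm high, hollow (43 mm high inside), open below and at its -y end
- hood_end (a point): centre of the hood's closed end wall, outer face, 20 mm above the deck; push here towards the photometer's -y. Axes as the photometer's; it travels with the hood
- end_stop (a point): middle of the hood's fixed end stop, a black plate 44 mm (x) by 4 mm (y), 46 mm high, standing on the deck 35 mm to the -y side of the well's axis; this point is at its foot
- saline_bottle: bystander, white plastic bottle about 50 mm across, 111 mm tall, standing; origin at its foot
- vial: bystander, glass vial with a flip cap, 37 mm across, 78 mm tall, standing; origin at its foot

How it is judged:
On the way:
1. the check cell has clicked home on its seat in the well, let go by the fingers, while the light hood is still open (horizontal distance between check_cell and well_mouth below 0.003 m and angle between the z axis of check_cell and the z axis of photometer, either way round below 0.12 rad and contact force between check_cell and seat_c0 above 0.3 N and value of joint light_hood below 0.02 m and contact force between check_cell and the fingers below 0.05 N), for 0.2 s.
At the end, for the whole second after the job is handed in: The check cell rests on the seat at the bottom of the photometer's well (past the ball, its axis within 3 mm of the well's axis and within 0.12 rad of upright), released and at rest, and the light hood is closed to within 4 mm of its end stop (horizontal distance between check_cell and well_mouth below 0.003 m and angle between the z axis of check_cell and the z axis of photometer, either way round below 0.12 rad and contact force between check_cell and seat_c0 above 0.3 N and value of joint light_hood above 0.071 m and linear speed of check_cell below 0.01 m/s and contact force between check_cell and the fingers below 0.05 N); the robot touches nothing.
It fails at once if the seat is pushed more than 0.7 mm off its beam-height setting (distance of seat_c0 from where it was at the start of the episode above 0.0007 m).
It fails at once if the check cell is jammed against the photometer with more than 50 N (contact force between check_cell and photometer above 50 N).
It fails at once if the zero block is moved by more than 15 mm (distance of zero_block from where it was at the start of the episode above 0.015 m).
It fails at once if the saline bottle or the vial is moved by more than 20 mm (distance of any of saline_bottle, vial from where it was at the start of the episode above 0.02 m).
It also fails if it takes over 59 s, if anything falls off the work surface, if the arm or the gripper's body presses on something with over 40 N, if the wrist force passes 120 N, or if a joint passes its speed limit or range.

ROBOT

A 6-joint arm with a two-finger parallel gripper is mounted at the origin on a cart in front of the work surface, level with it; the furniture and walls round the work are solid. World frame = base frame: x ahead of the robot, y to its left, z up, the work surface at z = 0. Lengths are in m, angles in rad, forces in N, time in s.
With the tool pointing down it reaches from about 0.325 to 0.775 m from the base axis. Payload 5.5 kg.
Tool frame: the origin (TCP) lies at the very end of the fingers, on their centre line; the grasp point (between the pads) lies 19 mm behind it; z points along the fingers, y is the line along which they close (so a half turn about z gives the same grasp; the last joint's range is limited). The gripper opens to 85 mm and grips with 20 to 120 N. Pads are 22 mm wide; open, the fingers measure 114 mm over their backs; the gripper's body (76 mm by 85 mm) begins 54 mm behind the grasp point. The pads swing forward as they close: fully open they stand 13 mm farther back than shut.
Start: joints at [-1.272, 0.091, 1.231, -0, 1.82, -0.057], TCP at [0.209, -0.562, 0.231] pointing down, gripper open.
Joint ranges: [-2.87, 2.87], [-0.86, 2.18], [0.17, 2.46], [-1.51, 4.65], [0.06, 2.69], [-2.65, 2.65]. Speed limits (rad/s): [2.57, 2.57, 3.01, 3.14, 3.14, 3.14].

INTERFACE

Orientations are given as a 3x3 rotation matrix whose columns are the frame's x, y, z axes.
In Python, from rig import ctrl gives the robot as it stands.
- The arm moves only by the tool send_rows, never from a script. Its argument "deltas" is a list of rows, each a list of 5 numbers: the shift along the tool's x, y, z in m, then the turn about the tool's z in rad, then the finger opening in m, from 0 to 0.0854. In form: [[dx, dy, dz, turn, jaw], ...]. A call has 1 to 20 rows; each row shifts and turns the commanded pose from where the row before left it, along the tool's axes as they then stand; what a row does not reach is not made up. A row lasts 1/10 s, in which the tool goes at most 50 mm and 8.59 degrees, less where a joint would pass 70% of its speed; a pose out of reach is approached as far as the arm can. A call with a gripper value outside its range is refused whole. The fingers move at their own pace and stop on an object; "newtons" is the grip in N (left out, the last holds). Time passes only in rows, so rows that do not move let the fingers close. It gives the time, the measured TCP pose, the force, the opening and the grip force at its end, in the units of the state.
- ctrl.get_obs(): the state, without advancing time (a new reading comes with each control period).
- ctrl.capture(name): name is "scene" or "top" or "wrist"; returns the picture (384x512x3 uint8, red, green, blue); there is no depth.
- ctrl.camera_model(name): a dict with "K" (3x3 intrinsics, pixels), "cam_to_world" (4x4, takes a point from camera to world coordinates); the wrist camera has in their place "mount" (4x4, takes a point from camera to tool coordinates, whose origin is the TCP and whose axes are the flange's). Camera axes: x right, y up, looking along -z (the intrinsics and any distortion apply to the point x, -y, -z); pixel columns grow to the right and rows downward; lengths in m; the calibration is good to about 2 mm. The wrist camera is an equidistant fisheye: a pixel r from the principal point sees the ray r / f radians off the axis. A picture is of the moment at which its call begins: read the wrist's pose just before it. camera_model takes no time and is no camera call.
- ctrl.sign_off(): hands the job in; it is judged then, once.
The state is a dict: "clock": time; "joint_positions": joint angles; "qvel": joint speeds; "joint_torque": joint torques, N m; "tool_pos": TCP position; "tcp_rot": TCP orientation; "wrist_force": force on the tool from outside, world axes, zero at the start; "ft_torque": the same for the moment, N m; "width": finger opening in m; "gripper_force": force on a finger pad.
Only numpy, scipy, OpenCV 4.12 (cv2) and the standard library are available. Lean on these libraries where they do the work, as an engineer would, in place of code of your own. Each camera call takes 0.05 s, during which the arm holds its last target. There are 200 camera calls.

## Working session

There is one attempt and no reset: what is moved stays moved. The work goes in short steps, Python scripts to look and compute and a tool call to move; the robot and the scene stay as the last step left them, time stands still between calls to the robot, and variables do not carry over. Pictures are saved under pics/ and viewed, at most 10 in all, crops included, and the job is handed in when it is done.

Besides the shell and the picture viewer there is one more tool, called in YAML: its name, and indented under it one key for each argument. send_rows: Moves the arm, as the interface text tells. Its arguments: {"type":"object","properties":{"deltas":{"type":"array","items":{"type":"array","items":{"type":"number"}}},"newtons":{"type":"number"}},"required":["deltas"]}

```bash
mkdir -p pics
python3 - <<'E'
from rig import ctrl
import cv2,numpy as np
np.set_printoptions(precision=4,suppress=True)
for n in("scene","top","wrist"):
    print(n,ctrl.camera_model(n))
a=ctrl.capture("scene");b=ctrl.capture("top")
cv2.imwrite("pics/s.png",a[...,::-1]);cv2.imwrite("pics/t.png",b[...,::-1])
cv2.imwrite("pics/t2.png",cv2.resize(b[...,::-1],(800,600),interpolation=cv2.INTER_CUBIC))
cv2.imwrite("pics/s2.png",cv2.resize(a[...,::-1],(800,600),interpolation=cv2.INTER_CUBIC))
o=ctrl.get_obs();print(o)
E
```

```text
scene {'K': array([[488.5922,   0.    , 258.6388],
       [  0.    , 488.5922, 194.0614],
       [  0.    ,   0.    ,   1.    ]]), 'cam_to_world': array([[-0.7382,  0.5138, -0.4371, -0.0058],
       [-0.6743, -0.5446,  0.4987,  0.5152],
       [ 0.0182,  0.6629,  0.7485,  1.0355],
       [ 0.    ,  0.    ,  0.    ,  1.    ]])}
top {'K': array([[442.5354,   0.    , 247.6574],
       [  0.    , 442.5354, 193.4974],
       [  0.    ,   0.    ,   1.    ]]), 'cam_to_world': array([[-0.0165,  0.9948, -0.1008,  0.438 ],
       [-0.9999, -0.0166, -0.0002, -0.086 ],
       [-0.0019,  0.1008,  0.9949,  1.1099],
       [ 0.    ,  0.    ,  0.    ,  1.    ]])}
wrist {'K': array([[297.3186,   0.    , 254.4198],
       [  0.    , 297.3186, 195.475 ],
       [  0.    ,   0.    ,   1.    ]]), 'mount': array([[ 0.0002,  0.9488,  0.3159,  0.0817],
       [ 1.    , -0.0004,  0.0006, -0.0003],
       [ 0.0007,  0.3159, -0.9488, -0.1416],
       [ 0.    ,  0.    ,  0.    ,  1.    ]])}
{'clock': 0.1, 'joint_positions': array([-1.2717,  0.0918,  1.2318, -0.    ,  1.8198, -0.0567]), 'qvel': array([ 0.0004, -0.0004, -0.003 ,  0.0005,  0.0002,  0.0002]), 'joint_torque': array([  0.0023, -46.022 , -41.9218,  -0.0001,   0.0106,  -0.    ]), 'tool_pos': array([ 0.2089, -0.5622,  0.2302]), 'tcp_rot': array([[ 0.9374,  0.3484, -0.0005],
       [ 0.3484, -0.9374,  0.0017],
       [ 0.0001, -0.0018, -1.    ]]), 'wrist_force': array([ 0.6258, -0.1106, -0.5395]), 'ft_torque': array([-0.0576,  0.0399,  0.0332]), 'gripper_force': 0.0, 'width': 0.0855513143161707}
```

View pics/t2.png

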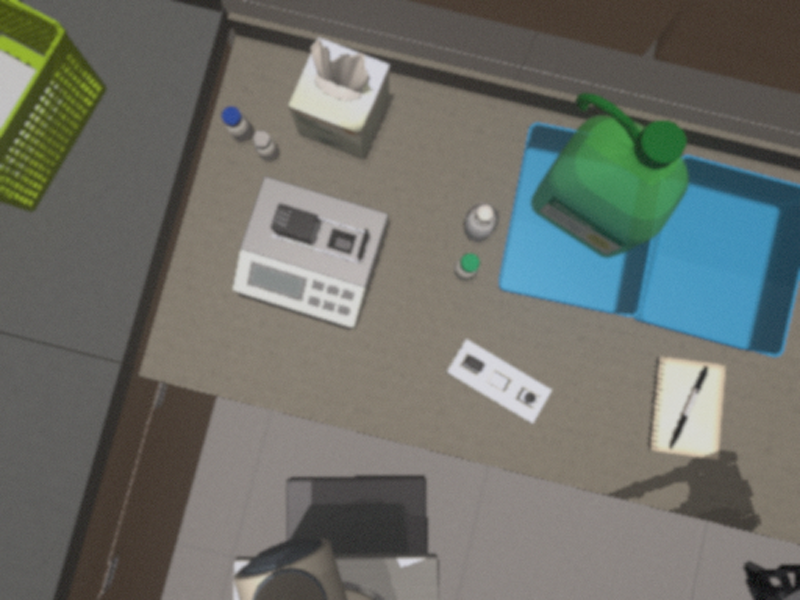

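View pics/s2.png

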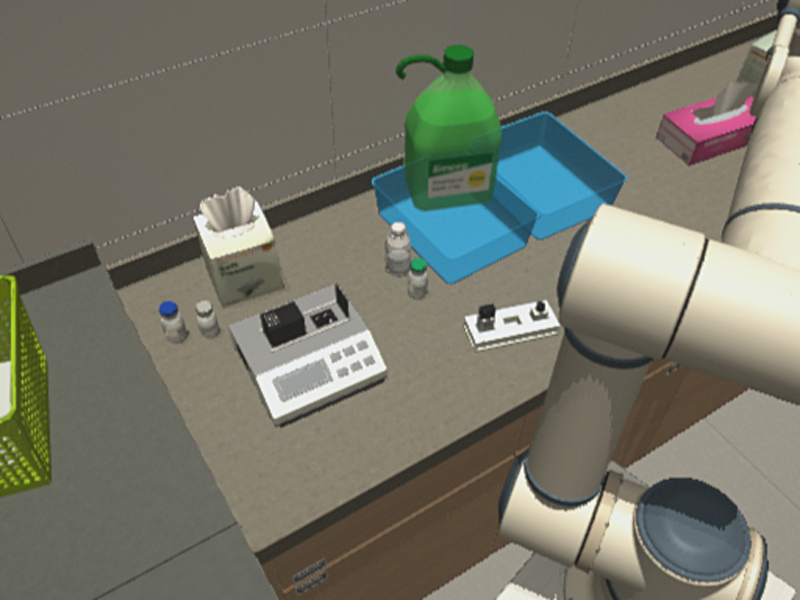

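The top view (800x600 scale) shows the rack with the check cell at its left end (473,364) and the zero block with its knob at (528,397). The photometer has its well at about (343,241), the hood at (296,223) and the end stop at (364,243). The vial is at (468,265) and the bottle at (482,220).

```bash
cat > h.py <<'E'
from rig import ctrl
import cv2,numpy as np
np.set_printoptions(precision=4,suppress=True)
def ray(name,px,obs=None):
    m=ctrl.camera_model(name);K=m["K"]
    x=(px[0]-K[0,2])/K[0,0];y=(px[1]-K[1,2])/K[1,1]
    if name=="wrist":
        r=np.hypot(x,y);s=np.sin(r)/r if r>0 else 1
        d=np.array([x*s,-y*s,-np.cos(r)])
        T=np.eye(4);T[:3,:3]=obs["tcp_rot"];T[:3,3]=obs["tool_pos"];T=T@m["mount"]
    else: d=np.array([x,-y,-1.]);T=m["cam_to_world"]
    return T[:3,3],T[:3,:3]@d
def at(name,px,z,obs=None):
    o,d=ray(name,px,obs);return o+d*(z-o[2])/d[2]
def proj(p,obs):
    m=ctrl.camera_model("wrist");K=m["K"]
    T=np.eye(4);T[:3,:3]=obs["tcp_rot"];T[:3,3]=obs["tool_pos"];T=np.linalg.inv(T@m["mount"])
    q=T[:3,:3]@p+T[:3,3];th=np.arctan2(np.hypot(q[0],q[1]),-q[2]);a=np.array([q[0],-q[1]]);a/=np.linalg.norm(a)
    return K[:2,2]+K[0,0]*th*a
def look(name,fn,crop=None,sc=1):
    o=ctrl.get_obs();im=ctrl.capture(name)[...,::-1]
    np.save(fn+".npy",im)
    import pickle;pickle.dump(o,open(fn+".pkl","wb"))
    c=im if crop is None else im[crop[1]:crop[3],crop[0]:crop[2]]
    cv2.imwrite(f"pics/{fn}.png",cv2.resize(c,None,fx=sc,fy=sc,interpolation=cv2.INTER_CUBIC));return o,im
E
python3 - <<'E'
from h import *
s=512/800
for n,z,pts in [("rack",.026,[(470,341),(551,388),(533,422),(448,372)]),("deck",.064,[(265,180),(387,212)]),("well,stop",.064,[(343,241),(364,243)]),("grip",.07,[(473,363)]),("vial",.078,[(469,262)]),("bottle",.11,[(486,213)]),("hoodtop",.11,[(278,205),(274,230),(318,214),(312,242)])]:
    P=[at("top",np.array(p)*s,z) for p in pts];print(n,[p[:2] for p in P],np.mean(P,0)[:2], np.arctan2(*(P[1]-P[0])[1::-1]) if len(P)>1 else '')
E
```

```text
rack [array([ 0.4848, -0.2148]), array([ 0.4097, -0.3387]), array([ 0.3579, -0.3087]), array([ 0.4371, -0.1792])] [ 0.4224 -0.2603] -2.116041714207216
deck [array([0.7375, 0.0999]), array([ 0.6838, -0.0882])] [0.7107 0.0059] -1.8487731850934295
well,stop [array([ 0.6397, -0.0199]), array([ 0.636 , -0.0521])] [ 0.6378 -0.036 ] -1.683864759888974
grip [array([ 0.4499, -0.2132])] [ 0.4499 -0.2132] 
vial [array([ 0.6016, -0.2105])] [ 0.6016 -0.2105] 
bottle [array([ 0.6691, -0.2338])] [ 0.6691 -0.2338] 
hoodtop [array([0.6863, 0.0725]), array([0.6489, 0.0784]), array([0.6717, 0.0136]), array([0.6301, 0.0227])] [0.6592 0.0468] 2.984953223737214
```

send_rows:
  deltas:
    - [0.0347,-0.0243,0.008,0,0.06]
    - [0.0347,-0.0243,0.008,0,0.06]
    - [0.0347,-0.0243,0.008,0,0.06]
    - [0.0347,-0.0243,0.008,0,0.06]
    - [0.0347,-0.0243,0.008,0,0.06]
    - [0.0347,-0.0243,0.008,0,0.06]
    - [0.0347,-0.0243,0.008,0,0.06]
    - [0.0347,-0.0243,0.008,0,0.06]
    - [0.0347,-0.0243,0.008,0,0.06]
    - [0.0347,-0.0243,0.008,0,0.06]
    - [0,0,0,-0.134,0.06]
    - [0,0,0,-0.134,0.06]
    - [0,0,0,-0.134,0.06]
    - [0,0,0,-0.134,0.06]
    - [0,0,0,-0.134,0.06]
    - [0,0,0,0,0.06]
    - [0,0,0,0,0.06]

```text
clock: 1.8
tool_pos: [0.4495, -0.2137, 0.1509]
tcp_rot: [[0.521, 0.853, -0.001], [0.853, -0.521, 0.0], [-0.0, -0.001, -1.0]]
wrist_force: [-0.2, 0.0, -0.5]
width: 0.06
gripper_force: 0.0
```

Run:
```python
from h import *
o,im=look("wrist","w1",(56,80,456,380),2)
print(o["tool_pos"],o["tcp_rot"],o["clock"],o["wrist_force"],proj(np.array([.4499,-.2132,.0745]),o))
```

```text
[ 0.4495 -0.2137  0.1509] [[ 0.5215  0.8533 -0.0005]
 [ 0.8533 -0.5215  0.0003]
 [-0.     -0.0006 -1.    ]] 1.8 [-0.182   0.0244 -0.4778] [254.6728 205.9317]
```

View pics/w1.png

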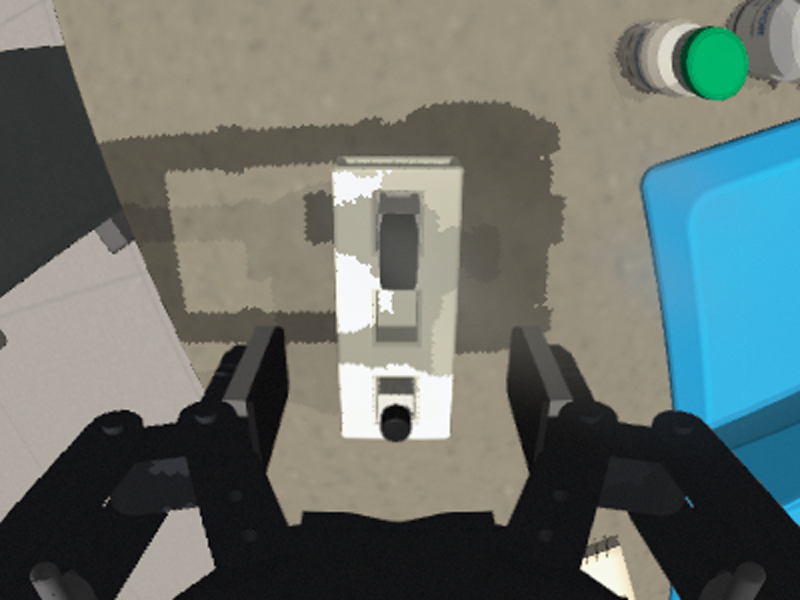

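The wrist crop shows the grip's black top at (399,215–288) with both edges parallel to the image columns (380–419), the rack edges vertical, and the zero block's knob at (396,422).

Run:
```python
from h import *
import pickle
o=pickle.load(open("w1.pkl","rb"));R=o["tcp_rot"];t=o["tool_pos"]
f=lambda c:(56+c[0]/2,80+c[1]/2)
def tl(c,z): return (R.T@(at("wrist",f(c),z,o)-t))[:2]*1000
print("top edge far",tl((399,288),.0745),"near",tl((399,215),.0745),tl((399,240),.0745))
print("L/R",tl((380,265),.0745),tl((419,265),.0745))
print("rack",[tl(c,.026) for c in [(333,166),(463,166),(342,438),(450,438)]])
```

```text
top edge far [-14.7964   0.8034] near [15.7205  0.7603] [5.5756 0.7737]
L/R [-4.8806 -6.7073] [-4.8738  8.6803]
rack [array([ 24.5815, -29.4213]), array([24.6156, 30.3001]), array([-129.5077,  -30.8896]), array([-129.4179,   29.8016])]
```

send_rows:
  deltas:
    - [-0.001,0.0004,0.03,0,0.06]
    - [-0.001,0.0004,0.03,0,0.06]
    - [0,0,0.02,0,0.06]
    - [0,0,0.01,0,0.06]
    - [0,0,0.005,0,0.06]
    - [0,0,0,0,0.06]
    - [0,0,0,0,0.03]
    - [0,0,0,0,0.01]
    - [0,0,0,0,0.01]
    - [0,0,0,0,0.01]
    - [0,0,0,0,0.01]
    - [0,0,0,0,0.01]
  newtons: 40

```text
clock: 3.05
tool_pos: [0.4497, -0.2161, 0.0573]
tcp_rot: [[0.518, 0.855, 0.001], [0.855, -0.518, -0.001], [0.0, 0.001, -1.0]]
wrist_force: [-1.8, 0.5, 5.8]
width: 0.0128
gripper_force: 41.6
```

send_rows:
  deltas:
    - [0,0,-0.005,0,0.01]
    - [0,0,-0.01,0,0.01]
    - [0,0,-0.02,0,0.01]
    - [0,0,-0.03,0,0.01]
    - [0,0,-0.03,0,0.01]
    - [0,0,-0.03,0,0.01]
    - [0,0,-0.015,0,0.01]
    - [0,0,0,0,0.01]
    - [0,0,0,0,0.01]

```text
clock: 3.95
tool_pos: [0.4491, -0.2158, 0.1952]
tcp_rot: [[0.518, 0.855, -0.001], [0.855, -0.518, 0.001], [-0.0, -0.001, -1.0]]
wrist_force: [0.0, -0.3, -1.5]
width: 0.0131
gripper_force: 40.8
```

Run:
```python
from h import *
o,im=look("wrist","w2",(56,80,456,380),2)
R=o["tcp_rot"];t=o["tool_pos"];print(t,R,o["wrist_force"],o["width"],o["gripper_force"])
print(np.arctan2(R[1,1],R[0,1]))
```

```text
[ 0.4491 -0.2158  0.1952] [[ 0.5184  0.8551 -0.0011]
 [ 0.8551 -0.5184  0.0006]
 [-0.     -0.0012 -1.    ]] [ 0.0362 -0.2687 -1.5047] 0.013065733294323147 40.80097854137421
-0.544996662460995
```

View pics/w2.png

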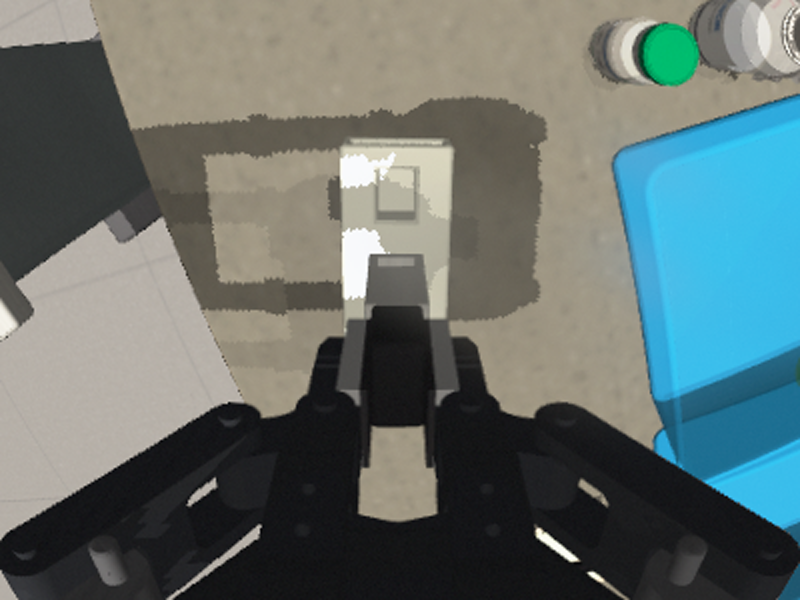

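send_rows:
  deltas:
    - [0.0186,0.0061,0,0,0.01]
    - [0.0372,0.0122,0,0,0.01]
    - [0.0372,0.0122,0,0,0.01]
    - [0.0372,0.0122,0,0,0.01]
    - [0.0372,0.0122,0,0,0.01]
    - [0.0372,0.0122,0,0,0.01]
    - [0.0186,0.0061,0,0,0.01]
    - [0,0,0,-0.1335,0.01]
    - [0,0,0,-0.1335,0.01]
    - [0,0,0,0,0.01]
    - [0,0,0,0,0.01]

```text
clock: 5.1
tool_pos: [0.6271, -0.063, 0.1945]
tcp_rot: [[0.278, 0.961, -0.003], [0.961, -0.278, 0.0], [-0.0, -0.003, -1.0]]
wrist_force: [-0.5, -0.1, -0.5]
width: 0.0127
gripper_force: 40.8
```

Run:
```python
from h import *
import pickle
o=pickle.load(open("w2.pkl","rb"));R=o["tcp_rot"];t=o["tool_pos"]
f=lambda c:(56+c[0]/2,80+c[1]/2)
for c,tz in [((398,305),.0048),((398,425),-.0172),((398,268),.0443),((398,254),.0513)]:
    print((R.T@(at("wrist",f(c),t[2]-tz,o)-t))*1000)
o,im=look("wrist","w3",(106,70,406,295),2.6)
R=o["tcp_rot"];t=o["tool_pos"];print(t,R,o["wrist_force"],o["width"],o["clock"])
print(proj(np.array([.6397,-.0199,.064]),o))
```

```text
[11.8555  0.4574  4.7989]
[-12.2828   0.4534 -17.2   ]
[ 6.8112  0.5184 44.2991]
[ 9.2211  0.5265 51.299 ]
[ 0.6271 -0.063   0.1945] [[ 0.2779  0.9606 -0.0027]
 [ 0.9606 -0.2779  0.0004]
 [-0.0004 -0.0027 -1.    ]] [-0.4853 -0.0958 -0.5118] 0.012699522074899904 5.1
[254.9183 140.0838]
```

View pics/w3.png

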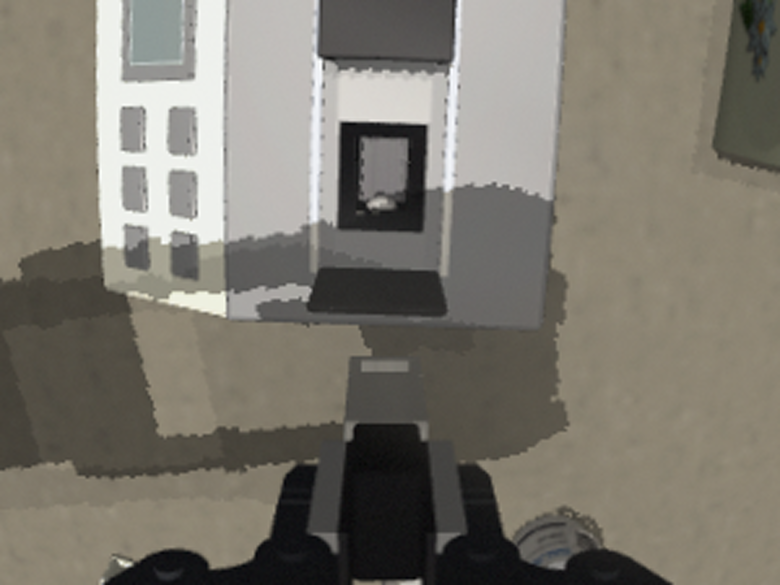

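The picture shows the well's black funnel rim with corners at about (340,122), (427,122), (425,231) and (338,230). The ball is at (380,203), the hood end is above at row 60, and the end stop is at (375,290). The held cell is straight.

Run:
```python
from h import *
import pickle
o=pickle.load(open("w3.pkl","rb"));R=o["tcp_rot"];t=o["tool_pos"]
f=lambda c:(106+c[0]/2.6,70+c[1]/2.6)
tl=lambda c,z:(R.T@(at("wrist",f(c),z,o)-t))[:2]*1000
P=np.array([tl(c,.064) for c in [(340,122),(427,122),(425,231),(338,230)]]);print(P,P.mean(0))
print("deck edges",tl((228,318),.064),tl((541,326),.064), tl((558,150),.064),tl((544,300),.064),tl((226,40),.064))
print("rail",tl((315,70),.066),tl((448,270),.066),tl((316,270),.066),tl((456,60),.066))
print("hood",tl((318,56),.11),tl((453,60),.11))
print("foot",[ (R.T@(at("wrist",f(c),t[2]-.0513,o)-t))*1000 for c in [(350,357),(425,357),(388,357)]])
```

```text
[[ 66.4005 -15.9277]
 [ 66.395   14.4168]
 [ 27.3033  14.1025]
 [ 27.6593 -17.0766]] [46.9395 -1.1212]
deck edges [ -5.4925 -59.1261] [-8.5107 58.3692] [57.483 61.319] [ 1.6772 58.8815] [ 96.6329 -55.7751]
rail [ 84.862  -24.3078] [13.3991 22.5009] [ 13.3645 -25.1495] [88.3666 24.1532]
hood [ 88.4458 -19.4162] [87.272  19.3816]
foot [array([ 8.9745, -9.4553, 51.3228]), array([ 9.0007, 10.5596, 51.2678]), array([ 8.9947,  0.6861, 51.2949])]
```

send_rows:
  deltas:
    - [0.0235,-0.0008,0,0,0.01]
    - [0.0235,-0.0008,0,0,0.01]
    - [0,0,0,0.025,0.01]
    - [0,0,0.03,0,0.01]
    - [0,0,0.03,0,0.01]
    - [0,0,0.015,0,0.01]
    - [0,0,0,0,0.01]
    - [0,0,0,0,0.01]

```text
clock: 5.95
tool_pos: [0.6391, -0.0178, 0.1221]
tcp_rot: [[0.3, 0.954, 0.001], [0.954, -0.3, -0.0], [0.0, 0.001, -1.0]]
wrist_force: [0.5, -0.1, 0.3]
width: 0.0129
gripper_force: 40.7
```

Run:
```python
from h import *
o,im=look("wrist","w4",(126,90,386,285),3)
R=o["tcp_rot"];t=o["tool_pos"];print(t,R,o["wrist_force"],o["ft_torque"],o["width"],o["clock"])
```

```text
[ 0.6391 -0.0178  0.1221] [[ 0.2995  0.9541  0.0005]
 [ 0.9541 -0.2995 -0.0001]
 [ 0.      0.0005 -1.    ]] [ 0.5279 -0.1058  0.2642] [-0.0145 -0.0187 -0.0701] 0.012913013915107295 5.95
```

View pics/w4.png

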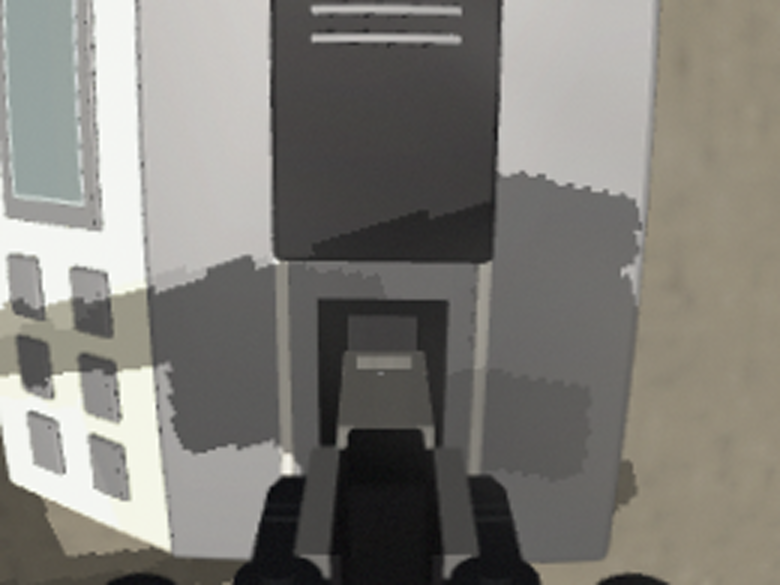

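The rim's +y edge is at row 300, columns 318–448 (centre 383). The foot is centred at 384.5, its edge at row 354, and the hood end at row 260.

Run:
```python
from h import *
import pickle
o=pickle.load(open("w4.pkl","rb"));R=o["tcp_rot"];t=o["tool_pos"]
f=lambda c:(126+c[0]/3,90+c[1]/3)
tl=lambda c,z:(R.T@(at("wrist",f(c),z,o)-t))[:2]*1000
print("rim",tl((318,300),.064),tl((448,300),.064),tl((448,440),.064),tl((320,440),.064))
print("foot",tl((342,353),t[2]-.0513),tl((425,353),t[2]-.0513),"taper top",tl((384,369),t[2]-.0443))
print("hood",tl((275,260),.11),tl((492,263),.11))
```

```text
rim [ 19.4432 -15.7057] [19.4465 14.8405] [-17.1052  15.7583] [-17.1135 -16.175 ]
foot [ 8.7198 -9.9051] [8.7235 9.2992] taper top [ 7.5386 -0.1749]
hood [ 41.3073 -19.6229] [40.7537 19.2342]
```

send_rows:
  deltas:
    - [0.0008,0,0,0,0.01]
    - [0,0,0.003,0,0.01]
    - [0,0,0.003,0,0.01]
    - [0,0,0.002,0,0.01]
    - [0,0,0,0,0.01]

```text
clock: 6.5
tool_pos: [0.6389, -0.0166, 0.1126]
tcp_rot: [[0.298, 0.954, -0.001], [0.954, -0.298, 0.0], [-0.0, -0.001, -1.0]]
wrist_force: [-0.3, -0.3, -1.0]
width: 0.0131
gripper_force: 40.7
```

send_rows:
  deltas:
    - [0,0,0.002,0,0.01]
    - [0,0,0.002,0,0.01]
    - [0,0,0.002,0,0.01]
    - [0,0,0,0,0.01]

```text
clock: 6.9
tool_pos: [0.639, -0.0166, 0.1067]
tcp_rot: [[0.298, 0.954, -0.001], [0.954, -0.298, 0.0], [-0.0, -0.001, -1.0]]
wrist_force: [0.3, -0.1, -0.5]
width: 0.013
gripper_force: 40.7
```

send_rows:
  deltas:
    - [0,0,0.001,0,0.01]
    - [0,0,0.001,0,0.01]
    - [0,0,0.001,0,0.01]
    - [0,0,0,0,0.01]

```text
clock: 7.3
tool_pos: [0.6391, -0.0166, 0.1041]
tcp_rot: [[0.298, 0.954, -0.0], [0.954, -0.298, 0.0], [-0.0, -0.0, -1.0]]
wrist_force: [1.0, -0.3, -0.6]
width: 0.0132
gripper_force: 40.7
```

send_rows:
  deltas:
    - [0,0,0.001,0,0.01]
    - [0,0,0.001,0,0.01]
    - [0,0,0.0005,0,0.01]
    - [0,0,0.0005,0,0.01]
    - [0,0,0,0,0.01]

```text
clock: 7.8
tool_pos: [0.6391, -0.0166, 0.1012]
tcp_rot: [[0.298, 0.954, -0.0], [0.954, -0.298, 0.0], [-0.0, -0.0, -1.0]]
wrist_force: [0.4, 0.4, -0.5]
width: 0.0128
gripper_force: 40.7
```

send_rows:
  deltas:
    - [0,0,0.0007,0,0.01]
    - [0,0,0.0007,0,0.01]
    - [0,0,0.0006,0,0.01]
    - [0,0,0,0,0.01]

```text
clock: 8.2
tool_pos: [0.6391, -0.0166, 0.0991]
tcp_rot: [[0.298, 0.954, -0.0], [0.954, -0.298, 0.0], [-0.0, -0.0, -1.0]]
wrist_force: [-1.0, 0.0, -0.2]
width: 0.013
gripper_force: 40.7
```

send_rows:
  deltas:
    - [0,0,0.001,0,0.01]
    - [0,0,0.001,0,0.01]
    - [0,0,0.001,0,0.01]
    - [0,0,0,0,0.01]

```text
clock: 8.6
tool_pos: [0.6391, -0.0166, 0.096]
tcp_rot: [[0.298, 0.954, -0.0], [0.954, -0.298, 0.0], [-0.0, -0.0, -1.0]]
wrist_force: [0.2, -0.1, -1.0]
width: 0.0129
gripper_force: 40.7
```

send_rows:
  deltas:
    - [0,0,0.001,0,0.01]
    - [0,0,0.001,0,0.01]
    - [0,0,0.001,0,0.01]
    - [0,0,0,0,0.01]

```text
clock: 9.0
tool_pos: [0.6396, -0.0161, 0.0939]
tcp_rot: [[0.298, 0.955, 0.001], [0.955, -0.298, 0.001], [0.001, 0.001, -1.0]]
wrist_force: [-0.1, 1.7, 2.8]
width: 0.0131
gripper_force: 41.2
```

send_rows:
  deltas:
    - [0,0,0.0005,0,0.01]
    - [0,0,0.0005,0,0.01]
    - [0,0,0,0,0.01]

```text
clock: 9.3
tool_pos: [0.6397, -0.0162, 0.0933]
tcp_rot: [[0.298, 0.955, 0.002], [0.955, -0.298, 0.001], [0.001, 0.002, -1.0]]
wrist_force: [0.2, 2.8, 5.3]
width: 0.0135
gripper_force: 41.5
```

send_rows:
  deltas:
    - [0,0,0.0005,0,0.01]
    - [0,0,0.0005,0,0.01]
    - [0,0,0,0,0.01]

```text
clock: 9.6
tool_pos: [0.6397, -0.0162, 0.092]
tcp_rot: [[0.298, 0.955, 0.002], [0.955, -0.298, 0.001], [0.001, 0.001, -1.0]]
wrist_force: [0.9, 2.4, 4.5]
width: 0.0129
gripper_force: 41.5
```

send_rows:
  deltas:
    - [0,0,0.0005,0,0.01]
    - [0,0,0.0005,0,0.01]
    - [0,0,0,0,0.01]

```text
clock: 9.9
tool_pos: [0.6396, -0.0162, 0.0908]
tcp_rot: [[0.298, 0.955, 0.001], [0.955, -0.298, 0.001], [0.001, 0.001, -1.0]]
wrist_force: [1.9, 2.4, 4.2]
width: 0.0129
gripper_force: 41.3
```

send_rows:
  deltas:
    - [0,0,0.0005,0,0.01]
    - [0,0,0.0005,0,0.01]
    - [0,0,0,0,0.01]

```text
clock: 10.2
tool_pos: [0.6391, -0.0162, 0.0887]
tcp_rot: [[0.298, 0.955, -0.0], [0.955, -0.298, 0.001], [0.001, -0.001, -1.0]]
wrist_force: [2.6, 5.2, 1.0]
width: 0.0133
gripper_force: 40.9
```

send_rows:
  deltas:
    - [0,0,0.0005,0,0.01]
    - [0,0,0.0005,0,0.01]
    - [0,0,0,0,0.01]

```text
clock: 10.5
tool_pos: [0.6391, -0.0162, 0.0877]
tcp_rot: [[0.298, 0.955, -0.001], [0.955, -0.298, 0.001], [0.001, -0.001, -1.0]]
wrist_force: [2.8, 3.1, 1.8]
width: 0.0128
gripper_force: 41.1
```

send_rows:
  deltas:
    - [0,0,0.0005,0,0.01]
    - [0,0,0.0005,0,0.01]
    - [0,0,0,0,0.01]

```text
clock: 10.8
tool_pos: [0.6388, -0.0162, 0.086]
tcp_rot: [[0.298, 0.955, -0.002], [0.955, -0.298, 0.001], [0.0, -0.002, -1.0]]
wrist_force: [2.8, 4.8, -0.9]
width: 0.0133
gripper_force: 40.7
```

send_rows:
  deltas:
    - [0,0,0.0005,0,0.01]
    - [0,0,0.0005,0,0.01]
    - [0,0,0,0,0.01]

```text
clock: 11.1
tool_pos: [0.6386, -0.0161, 0.0846]
tcp_rot: [[0.298, 0.955, -0.002], [0.955, -0.298, 0.001], [0.0, -0.002, -1.0]]
wrist_force: [2.1, 4.7, -1.7]
width: 0.0132
gripper_force: 40.6
```

send_rows:
  deltas:
    - [0,0,0.0005,0,0.01]
    - [0,0,0.0005,0,0.01]
    - [0,0,0,0,0.01]

```text
clock: 11.4
tool_pos: [0.6384, -0.0161, 0.0828]
tcp_rot: [[0.298, 0.955, -0.003], [0.955, -0.298, 0.001], [-0.0, -0.003, -1.0]]
wrist_force: [3.4, 4.9, -4.5]
width: 0.0132
gripper_force: 40.2
```

send_rows:
  deltas:
    - [0,0,0.0005,0,0.01]
    - [0,0,0,0,0.01]
    - [0,0,0,0,0.01]

```text
clock: 11.7
tool_pos: [0.6384, -0.0161, 0.0826]
tcp_rot: [[0.298, 0.955, -0.003], [0.955, -0.298, 0.001], [0.0, -0.003, -1.0]]
wrist_force: [3.1, 4.9, -2.2]
width: 0.0133
gripper_force: 40.5
```

send_rows:
  deltas:
    - [0,0,0.0005,0,0.01]
    - [0,0,0,0,0.01]
    - [0,0,0,0,0.01]

```text
clock: 12.0
tool_pos: [0.6385, -0.0161, 0.0826]
tcp_rot: [[0.298, 0.955, -0.003], [0.955, -0.298, 0.001], [0.0, -0.003, -1.0]]
wrist_force: [1.5, 4.7, -0.8]
width: 0.0132
gripper_force: 40.7
```

send_rows:
  deltas:
    - [0,0,0.0005,0,0.01]
    - [0,0,0.0005,0,0.01]
    - [0,0,0,0,0.01]

```text
clock: 12.3
tool_pos: [0.6385, -0.0161, 0.0825]
tcp_rot: [[0.298, 0.955, -0.002], [0.955, -0.298, 0.001], [0.0, -0.002, -1.0]]
wrist_force: [0.5, 5.3, 2.0]
width: 0.0132
gripper_force: 41.2
```

send_rows:
  deltas:
    - [0,0,0.0005,0,0.01]
    - [0,0,0,0,0.01]
    - [0,0,0,0,0.01]

```text
clock: 12.6
tool_pos: [0.6386, -0.0161, 0.0826]
tcp_rot: [[0.298, 0.955, -0.002], [0.955, -0.298, 0.001], [0.0, -0.002, -1.0]]
wrist_force: [-0.3, 4.4, 3.0]
width: 0.0129
gripper_force: 41.5
```

send_rows:
  deltas:
    - [0,0,0,0,0.02]
    - [0,0,0,0,0.03]
    - [0,0,0,0,0.04]
    - [0,0,0,0,0.04]
    - [0,0,0,0,0.04]

```text
clock: 13.1
tool_pos: [0.639, -0.0169, 0.0825]
tcp_rot: [[0.299, 0.954, -0.0], [0.954, -0.299, -0.0], [-0.0, -0.0, -1.0]]
wrist_force: [-1.0, 1.0, 0.7]
width: 0.0398
gripper_force: 0.0
```

send_rows:
  deltas:
    - [0,0,-0.02,0,0.04]
    - [0,0,-0.04,0,0.04]
    - [0,0,-0.04,0,0.04]
    - [0,0,0,0,0.04]
    - [0,0,0,0,0.04]

```text
clock: 13.6
tool_pos: [0.6399, -0.0168, 0.1846]
tcp_rot: [[0.298, 0.954, 0.003], [0.954, -0.298, -0.0], [0.001, 0.003, -1.0]]
wrist_force: [0.3, -0.3, -0.3]
width: 0.0398
gripper_force: 0.0
```

Run:
```python
from h import *
o,im=look("wrist","w5",(106,70,406,295),2.6)
R=o["tcp_rot"];t=o["tool_pos"];print(t,R,o["wrist_force"],o["width"],o["clock"])
```

```text
[ 0.6399 -0.0168  0.1846] [[ 0.2985  0.9544  0.0035]
 [ 0.9544 -0.2985 -0.0005]
 [ 0.0006  0.0034 -1.    ]] [ 0.3375 -0.2769 -0.323 ] 0.03979630549406335 13.6
```

View pics/w5.png

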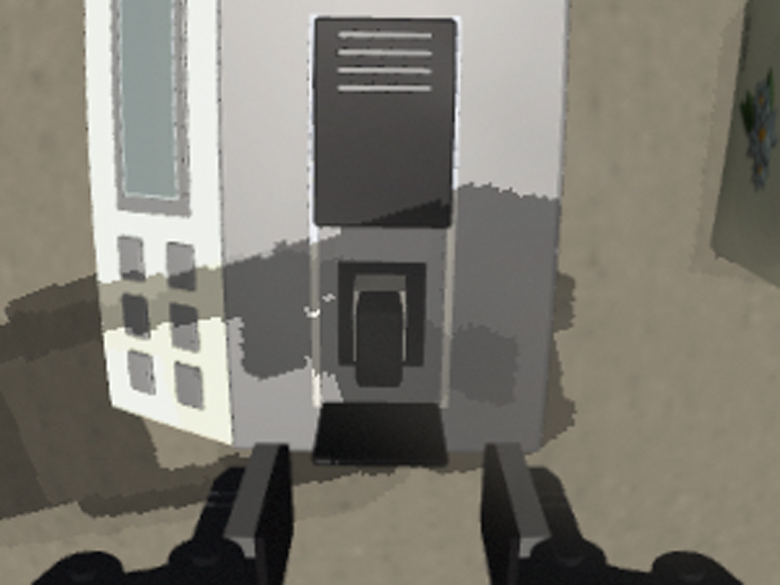

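The cell stands upright and centred in the well, with its grip top at (380,380) and its body top framed inside the rim. The fingers are clear. The hood top spans (315–457, 17) to (315–452, 226).

Run:
```python
from h import *
import pickle
o=pickle.load(open("w5.pkl","rb"));R=o["tcp_rot"];t=o["tool_pos"]
f=lambda c:(106+c[0]/2.6,70+c[1]/2.6)
tl=lambda c,z:(R.T@(at("wrist",f(c),z,o)-t))[:2]*1000
for c in [(315,17),(457,17),(315,226),(452,226)]:print(tl(c,.11))
print("grip top",tl((358,387),.0998),tl((402,387),.0998))
```

```text
[ 99.1468 -19.3375]
[99.165  19.5712]
[ 39.9838 -20.1019]
[39.9575 18.9284]
grip top [-13.8412  -8.7637] [-13.8505   5.2166]
```

send_rows:
  deltas:
    - [0.04,0,0,0,0]
    - [0.04,0,0,0,0]
    - [0.04,0,0,0,0]
    - [0,0,0,0,0]
    - [0,0,0.03,0,0]
    - [0,0,0.03,0,0]
    - [0,0,0.025,0,0]
    - [0,0,0.014,0,0]
    - [0,0,0,0,0]
    - [0,0,0,0,0]

```text
clock: 14.65
tool_pos: [0.675, 0.0976, 0.0841]
tcp_rot: [[0.299, 0.954, -0.0], [0.954, -0.299, -0.0], [-0.0, -0.0, -1.0]]
wrist_force: [0.3, 0.5, 0.9]
width: -0.0001
gripper_force: 0.0
```

send_rows:
  deltas:
    - [-0.005,0,0,0,0]
    - [-0.005,0,0,0,0]
    - [-0.005,0,0,0,0]
    - [-0.005,0,0,0,0]
    - [-0.005,0,0,0,0]
    - [0,0,0,0,0]

```text
clock: 15.25
tool_pos: [0.6674, 0.0732, 0.084]
tcp_rot: [[0.299, 0.954, 0.0], [0.954, -0.299, -0.001], [-0.0, 0.0, -1.0]]
wrist_force: [-0.3, -0.1, 0.5]
width: -0.0001
gripper_force: 0.1
```

send_rows:
  deltas:
    - [-0.005,0,0,0,0]
    - [-0.005,0,0,0,0]
    - [-0.005,0,0,0,0]
    - [-0.005,0,0,0,0]

```text
clock: 15.65
tool_pos: [0.6612, 0.0547, 0.0837]
tcp_rot: [[0.298, 0.954, -0.001], [0.954, -0.298, 0.0], [0.0, -0.001, -1.0]]
wrist_force: [-0.7, 3.6, 0.7]
width: -0.0002
gripper_force: 1.4
```

Run:
```python
from h import *
o,im=look("wrist","w6",(56,80,456,380),2)
R=o["tcp_rot"];t=o["tool_pos"];print(t,o["wrist_force"],o["clock"])
```

```text
[0.6612 0.0547 0.0837] [-0.6973  3.5976  0.6978] 15.65
```

View pics/w6.png

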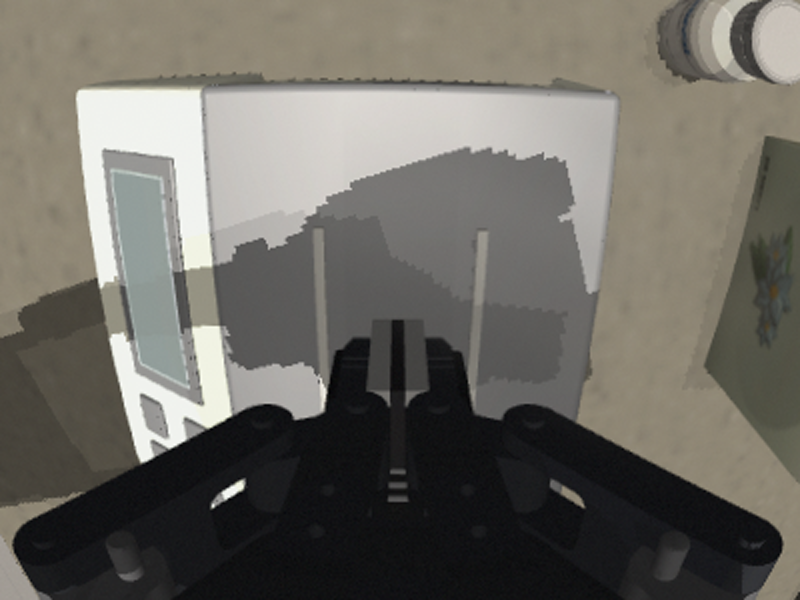

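The fingers are behind the hood and pushing it along (3.6 N); the rails are free behind.

send_rows:
  deltas:
    - [-0.005,0,0,0,0]
    - [-0.005,0,0,0,0]
    - [-0.005,0,0,0,0]
    - [-0.005,0,0,0,0]
    - [-0.005,0,0,0,0]
    - [-0.004,0,0,0,0]
    - [0,0,0,0,0]

```text
clock: 16.4
tool_pos: [0.6527, 0.0262, 0.0836]
tcp_rot: [[0.299, 0.954, -0.0], [0.954, -0.299, -0.001], [-0.001, 0.0, -1.0]]
wrist_force: [0.2, -0.7, 0.0]
width: -0.0002
gripper_force: 0.0
```

send_rows:
  deltas:
    - [-0.002,0,0,0,0]
    - [-0.002,0,0,0,0]
    - [0,0,0,0,0]

```text
clock: 16.7
tool_pos: [0.6518, 0.0232, 0.0836]
tcp_rot: [[0.299, 0.954, 0.0], [0.954, -0.299, -0.0], [-0.0, 0.0, -1.0]]
wrist_force: [0.9, 1.5, -0.3]
width: 0.0003
gripper_force: 0.7
```

send_rows:
  deltas:
    - [-0.001,0,0,0,0]
    - [-0.001,0,0,0,0]
    - [0,0,0,0,0]

```text
clock: 17.0
tool_pos: [0.6512, 0.0215, 0.0837]
tcp_rot: [[0.298, 0.954, 0.0], [0.954, -0.298, -0.0], [-0.0, 0.0, -1.0]]
wrist_force: [2.4, 1.6, -1.0]
width: -0.0002
gripper_force: 1.0
```

send_rows:
  deltas:
    - [-0.001,0,0,0,0]
    - [-0.001,0,0,0,0]
    - [0,0,0,0,0]

```text
clock: 17.3
tool_pos: [0.6505, 0.0195, 0.0838]
tcp_rot: [[0.298, 0.954, -0.0], [0.954, -0.298, -0.0], [-0.0, -0.0, -1.0]]
wrist_force: [1.2, 1.7, -1.7]
width: -0.0002
gripper_force: 1.0
```

send_rows:
  deltas:
    - [-0.001,0,0,0,0]
    - [-0.001,0,0,0,0]
    - [0,0,0,0,0]

```text
clock: 17.6
tool_pos: [0.6502, 0.0189, 0.0838]
tcp_rot: [[0.298, 0.955, 0.001], [0.955, -0.298, 0.002], [0.002, 0.0, -1.0]]
wrist_force: [3.8, 5.4, -2.2]
width: -0.0001
gripper_force: 3.1
```

send_rows:
  deltas:
    - [-0.001,0,0,0,0]
    - [-0.001,0,0,0,0]
    - [0,0,0,0,0]

```text
clock: 17.9
tool_pos: [0.6502, 0.0188, 0.0839]
tcp_rot: [[0.296, 0.955, 0.002], [0.955, -0.296, 0.005], [0.005, 0.001, -1.0]]
wrist_force: [6.5, 11.1, -4.2]
width: -0.0001
gripper_force: 6.0
```

send_rows:
  deltas:
    - [0.005,0,0,0,0]
    - [0.02,0,0,0,0]
    - [0.02,0,-0.01,0,0]
    - [0,0,-0.05,0,0]
    - [-0.02,0,-0.05,0,0]
    - [-0.03,0,0,0,0]
    - [-0.03,0,0,0,0]
    - [0,0,0,0,0]
    - [0,0,0,0,0]

```text
clock: 18.8
tool_pos: [0.6393, -0.0162, 0.1904]
tcp_rot: [[0.3, 0.954, -0.0], [0.954, -0.3, 0.0], [0.0, -0.0, -1.0]]
wrist_force: [-0.4, -0.4, -0.9]
width: 0.0001
gripper_force: 0.0
```

Run:
```python
from h import *
o,im=look("wrist","w7",(106,70,406,295),2.6)
R=o["tcp_rot"];t=o["tool_pos"];print(t,o["wrist_force"],o["clock"])
```

```text
[ 0.6393 -0.0162  0.1904] [-0.3721 -0.3886 -0.8862] 18.8
```

View pics/w7.png

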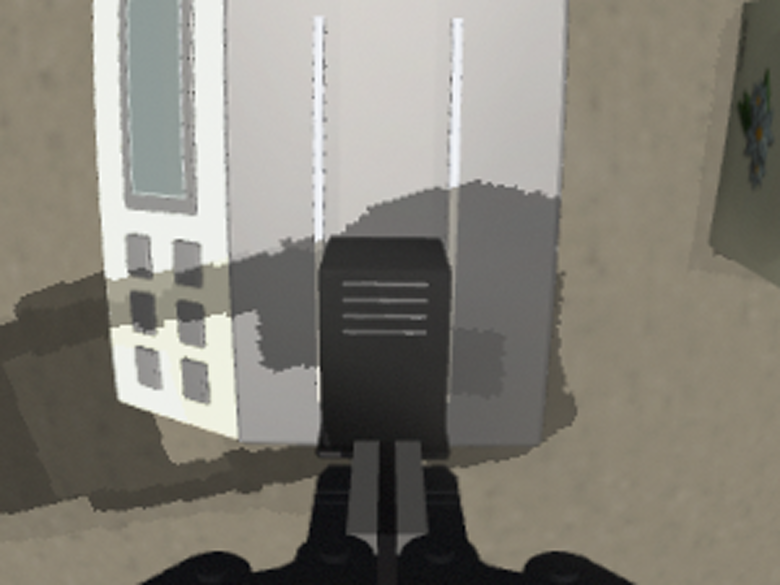

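The hood sits flush against the end stop: its top runs from row 268 to about 440, where it meets the stop plate. The robot is clear of everything, so I am handing in.

```bash
python3 -c "
from rig import ctrl
print(ctrl.sign_off())"
```

```text
the job is handed in; nothing more can be done
None
```

The check cell is in the well and, by the force readings, clicked home on its seat (no downward press over about 5.5 N at the end of any move). It has been let go, the hood is shut against its end stop, and the job was handed in at about 19 s; sign-off gave no verdict.

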